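Shift the lever of a gear selector into third

TASK

Function check of the gear-shifter unit on the bench: with the closed fingertips, gently push its lever through the H-shaped gate - along its slot to the cross channel, across to the right-hand side, then forward (away from the robot), fully home into the third slot, the one marked with three dots - and let go. Only push: never take the lever between the fingers, do not run it into the fourth slot, do not shove, tip or lift the unit, and leave everything else on the bench alone.

Things in the scene. Friction and masses are not known exactly. Their poses are not given: they have to be found in the camera images.
- shifter: shifter unit: grey box 200 (x) x 170 (y) x 100 mm high, about 4 kg, loose on the bench (slides or tips if pushed at the knob harder than some 15 N). Origin: centre of its underside; x forward (away from the robot), y to its left, z up; turned up to 0.45 rad. The lever's pivot is at x = y = 0, z = 20 mm
- gate (a point): centre of the H-shaped gate, on the unit's top plate, 100 mm above the bench; axes as the unit's. Two slots along x, 16 mm wide, centred at y = +18 and -18 mm, from x = -36 to +36 mm; a cross channel along y at x = 0, 16 mm wide, rounded corners. Raised dots beyond the slots' ends number them: 1 far left, 2 near left, 3 far right, 4 near right
- slot3 (a point): far end of the third slot (far right), at the plate's top, 36 mm forward and 18 mm right of the gate's centre
- knob (a point): centre of the black knob (36 mm wide, 38 mm high) on the lever, a steel rod 10 mm thick, 160 mm from the pivot; 180 mm above the bench when upright. Axes: z along the lever, upwards; x, y as the unit's when upright. The lever stays where it is left; a push of some 2 N at the knob moves it
- lever_cross (a joint): sideways lean of the lever, rad: 0 = middle, positive = to the right (the unit's -y). About -0.20 to -0.25 in the left slots, +0.20 to +0.25 in the right slots. The lever crosses between them only while the fore lean is within about 0.035 of 0. It starts on the left-hand side
- lever_fore (a joint): fore-and-aft lean of the lever, rad: 0 = in line with the cross channel, positive = forward (the unit's +x); about +0.36 at a slot's far end, -0.36 at its near end. Starts anywhere from -0.33 to +0.33. Knob's centre from the pivot, in the unit's axes: (160 sin f, -160 cos f sin c, 160 cos f cos c) mm, f = fore, c = sideways lean
- spare_knob: a spare black lever knob standing on the bench beside the shifter unit, 36 mm wide, 40 mm high; a bystander, to be left alone
- ring_gauge: a steel ring gauge lying flat by the unit, 54 mm outside, 28 mm bore, 18 mm high; a bystander, to be left alone
- plug: a small brown and white connector plug by the unit, about 48 x 24 x 20 mm; a bystander, to be left alone
- driver: a screwdriver lying on the bench; a bystander, to be left alone
- spray: a white bottle, 56 mm wide, 150 mm high; a bystander, to be left alone
- tape: a cardboard ring, 90 mm outside, 24 mm high, lying flat; a bystander, to be left alone
- cup: a steel cup, 72 mm wide, 85 mm high; a bystander, to be left alone

How it is judged:
On the way, in this order (a step that is already met when the one before it is completed fails the run):
1. the lever has been brought across the gate to the right-hand side, in line with the cross channel (value of joint lever_cross above 0.17 rad and value of joint lever_fore between -0.1 and 0.1 rad), for 0.04 s.
2. the lever is fully forward in the third slot (value of joint lever_cross above 0.17 rad and value of joint lever_fore above 0.3 rad), for 0.1 s.
At the end, for the whole second after the job is handed in: The lever rests in the third (far right) slot, leaning forward more than 0.30 rad (its end is at 0.36) and to the right more than 0.17 rad; the shifter unit stands flat, less than 20 mm from where it began (all of step 2 and value of joint lever_fore below 0.4 rad and velocity of joint lever_fore between -0.05 and 0.05 rad/s and distance of shifter from where it was at the start of the episode below 0.02 m and angle between shifter's own z axis and vertical below 0.05 rad); the robot touches nothing.
It fails at once if the lever was run into the fourth slot (value of joint lever_cross above 0.17 rad and value of joint lever_fore below -0.2 rad).
It fails at once if the knob or the lever was taken between the fingers ((x of the grasp point in the frame of knob between -0.012 and 0.012 m and y of the grasp point in the frame of knob between -0.012 and 0.012 m and z of the grasp point in the frame of knob between -0.02 and 0.025 m) or (x of the grasp point in the frame of knob between -0.007 and 0.007 m and y of the grasp point in the frame of knob between -0.007 and 0.007 m and z of the grasp point in the frame of knob between -0.06 and 0.025 m)).
It fails at once if the shifter unit was shoved more than 30 mm, tipped or lifted (distance of shifter from where it was at the start of the episode above 0.03 m or height (world z) of shifter above 0.012 m or angle between shifter's own z axis and vertical above 0.12 rad).
It fails at once if a bystander was lifted or moved more than 30 mm (distance of any of spare_knob, ring_gauge, plug, driver, spray, tape, cup from where it was at the start of the episode above 0.03 m).
It also fails if it takes over 51 s, if anything falls off the work surface, if the arm or the gripper's body presses on something with over 40 N, if the wrist force passes 120 N, or if a joint passes its speed limit or range.

ROBOT

A 6-joint arm with a two-finger parallel gripper is mounted at the origin on the work surface. World frame = base frame: x ahead of the robot, y to its left, z up, the work surface at z = 0. Lengths are in m, angles in rad, forces in N, time in s.
With the tool pointing down it reaches from about 0.3 to 0.875 m from the base axis. Payload 6.4 kg.
Tool frame: the origin (TCP) lies at the very end of the fingers, on their centre line; the grasp point (between the pads) lies 19 mm behind it; z points along the fingers, x is the direction in which the jaws open and shut, and the axes are right-handed (so a half turn about z gives the same grasp; the last joint's range is limited). The gripper opens to 85 mm and grips with 20 to 120 N. Pads are 22 mm wide; open, the fingers measure 114 mm over their backs; the gripper's body (76 mm by 85 mm) begins 54 mm behind the grasp point. The pads swing forward as they close: fully open they stand 13 mm farther back than shut.
Start: joints at [0.92, 0.181, 1.607, -0, 1.354, -0.206], TCP at [0.247, 0.519, 0.231] pointing down, gripper open.
Joint ranges: [-2.99, 2.99], [-0.89, 2.07], [0.3, 2.58], [-1.14, 4.28], [0, 2.63], [-3.12, 3.12]. Speed limits (rad/s): [2.57, 2.57, 3.01, 3.14, 3.14, 3.14].

INTERFACE

Orientations are given as a 3x3 rotation matrix whose columns are the frame's x, y, z axes.
In Python, from plant import robot gives the robot as it stands. The module is installed in compiled form; this text tells all that it offers.
- The arm moves only by the tool arm_command, never from a script. Its argument "steps" is a list of rows, each an object of numbers: "x", "y", "z": the shift along the tool's x, y, z in m; "yaw": the turn about the tool's z in rad. In form: [{"x": .., "y": .., "z": .., "yaw": ..}, ...]. A call has 1 to 20 rows; each row is the pose to reach, as a shift and turn from the pose measured when the call began, along the tool's axes at that moment; what a row does not reach only later rows make up. A row lasts 1/12 s, in which the tool goes at most 41.7 mm and 7.16 degrees, less where a joint would pass 70% of its speed; a pose out of reach is approached as far as the arm can. A call with a gripper value outside its range is refused whole. "gripper" is the finger opening in m, from 0 to 0.0854, set as the call begins (left out, the last holds). The fingers move at their own pace and stop on an object; "grip_force" is the grip in N (left out, the last holds). Time passes only in rows, so rows that repeat a pose let the fingers close. It gives the time, the measured TCP pose, the force and the opening at its end, in the units of the state.
- robot.sense(): the state, without advancing time (a new reading comes with each control period).
- robot.get_image(name): name is "scene" or "top" or "wrist"; returns a dict with "image" (420x560x3 uint8, red, green, blue), "z_map" (420x560 float32, m along the optical axis (not along the pixel's ray), 0 where there is no reading), "K" (3x3 intrinsics, pixels), "pose" (4x4, takes a point from camera to world coordinates). Camera axes: x right, y down, z forward; pixel columns grow to the right and rows downward; lengths in m; the calibration is good to about 2 mm. A picture is of the moment at which its call begins.
- robot.finish_job(): hands the job in, once; it reports no verdict.
The state is a dict: "time": time; "joint_pos": joint angles; "dq": joint speeds; "tau": joint torques, N m; "ee_pos": TCP position; "eef_rot": TCP orientation; "wrist_force": force on the tool from outside, world axes, zero at the start; "wrist_torque": the same for the moment, N m; "finger_gap": opening from 0.0 (shut) to 1.0 (fully open).
Only numpy, scipy, OpenCV 4.12 (cv2) and the standard library are available. Lean on these libraries where they do the work, as an engineer would, in place of code of your own. Each camera call takes 0.05 s, during which the arm holds its last target.

## Working session

There is one attempt and no reset: what is moved stays moved. The work goes in short steps, Python scripts to look and compute and a tool call to move; the robot and the scene stay as the last step left them, time stands still between calls to the robot, and variables do not carry over. Pictures are saved under pics/ and viewed, and the job is handed in when it is done.

Besides the shell and the picture viewer there is one more tool, called as a command line: name --argument value ..., lists and objects as JSON in quotes. arm_command: Moves the arm, as the interface text tells. Its arguments: {"type":"object","properties":{"steps":{"type":"array"},"gripper":{"type":"number"},"grip_force":{"type":"number"}},"required":["steps"]}

```bash
mkdir -p pics
cat > h.py <<'E'
import numpy as np, cv2
from plant import robot
def snap(n,tag):
    d=robot.get_image(n); cv2.imwrite(f'pics/{tag}.png',d['image'][:,:,::-1]); np.savez(f'pics/{tag}.npz',**d); return d
def cloud(d):
    K=d['K'];z=d['z_map'];v,u=np.mgrid[:z.shape[0],:z.shape[1]]
    P=np.stack([(u-K[0,2])/K[0,0]*z,(v-K[1,2])/K[1,1]*z,z],-1)
    return P@d['pose'][:3,:3].T+d['pose'][:3,3]
def ray(d,u,v,h):
    K=d['K'];r=d['pose'][:3,:3]@np.array([(u-K[0,2])/K[0,0],(v-K[1,2])/K[1,1],1]);c=d['pose'][:3,3]
    return c+r*(h-c[2])/r[2]
E
python3 - <<'E'
from h import *
for n in('top','scene'):
    d=snap(n,n+'0'); print(n,d['pose'].round(3).tolist(),d['K'][0,0])
s=robot.sense();print(s['time'],s['ee_pos'],s['eef_rot'],s['finger_gap'])
E
```

```text
top [[-0.031, -0.992, 0.122, 0.409], [-1.0, 0.03, -0.009, 0.007], [0.005, -0.122, -0.992, 1.437], [0.0, 0.0, 0.0, 1.0]] 535.887000376289
scene [[0.338, 0.778, -0.53, 1.227], [0.941, -0.279, 0.19, -0.218], [-0.0, -0.563, -0.827, 1.16], [0.0, 0.0, 0.0, 1.0]] 535.6350610767648
0.1 [0.24709031 0.51867778 0.23047903] [[ 4.30268947e-01  9.02700240e-01 -9.54183302e-04]
 [ 9.02699497e-01 -4.30269869e-01 -1.20747157e-03]
 [-1.50054120e-03 -3.41803266e-04 -9.99998816e-01]] 0.9990366055323963
```

View pics/top0.png

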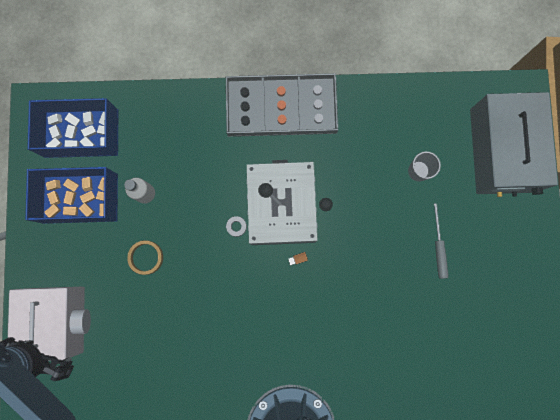

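View pics/scene0.png

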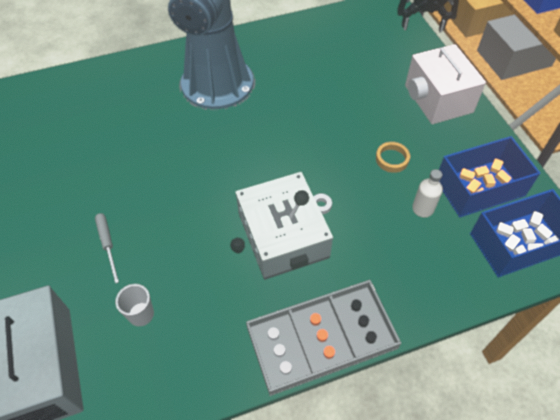

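The top view shows the unit near pixel (282,203), with its knob at (265,190), which is left and forward in the gate. The spare knob is at (326,204), the ring at (236,226) and the plug at (298,259). Next I'll measure the unit.

Run:
```python
from h import *
d=dict(np.load('pics/top0.npz')); P=cloud(d)
m=(abs(P[...,2]-0.1)<0.012); 
m=m.astype(np.uint8); m[:, :200]=0; m[:,360:]=0; m[:150]=0;m[260:]=0
n,l,st,c=cv2.connectedComponentsWithStats(m); i=1+np.argmax(st[1:,4]); print(st[i])
v,u=np.where(l==i)
pts=np.array([ray(d,a,b,0.1)[:2] for a,b in zip(u,v)]).astype(np.float32)
r=cv2.minAreaRect(pts); print(r, P[l==i][:,2].mean())
print(cv2.boxPoints(r))
for tag in('top0','scene0'):
    d=dict(np.load(f'pics/{tag}.npz'));P=cloud(d)
    k=(P[...,2]>0.145)&(P[...,2]<0.23)&(np.hypot(P[...,0]-r[0][0],P[...,1]-r[0][1])<0.12)
    Q=P[k]; print(tag,k.sum(),Q.mean(0),Q.min(0),Q.max(0))
    dark=(d['image'].max(2)<60)&k
    v,u=np.where(dark); print(dark.sum(), u.min(),u.max(),v.min(),v.max(), ray(d,(u.min()+u.max())/2,(v.min()+v.max())/2,0.17))
    x,y=(200,140) if tag=='top0' else (215,160)
    cv2.imwrite(f'pics/{tag}_z.png',cv2.resize(d['image'][y:y+130,x:x+160,::-1],None,fx=5,fy=4.6,interpolation=2)[:600])
```

```text
[ 247  162   70   82 4749]
((0.5798535346984863, 0.009117886424064636), (0.20053991675376892, 0.16973696649074554), 0.5768893361091614) 0.09896852838936541
[[ 0.47873417  0.09297251]
 [ 0.48044315 -0.07675586]
 [ 0.68097293 -0.07473674]
 [ 0.67926395  0.09499163]]
top0 176 [0.5987898  0.04608217 0.18525971] [0.58334065 0.02964367 0.16929103] [0.61712819 0.06319995 0.19597394]
55 259 272 184 196 [0.60086235 0.04553113 0.17      ]
scene0 205 [0.60615665 0.04160876 0.18464485] [0.58812085 0.02704073 0.14586535] [0.61851342 0.06097773 0.19577433]Traceback (most recent call last):
  File "<stdin>", line 15, in <module>
    return umr_minimum(a, axis, None, out, keepdims, initial, where)
ValueError: zero-size array to reduction operation minimum which has no identity
```

View pics/top0_z.png

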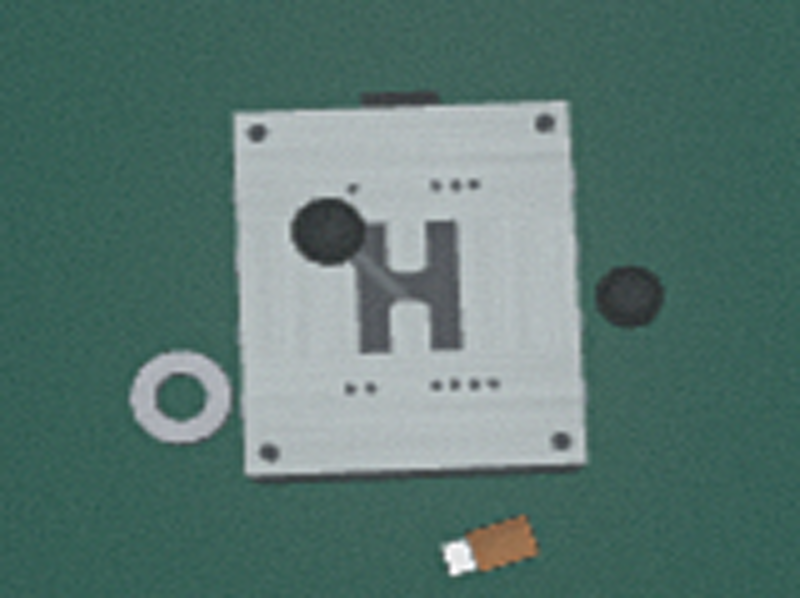

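arm_command --steps '[{"yaw":-0.12,"z":-0.01},{"yaw":-0.24,"z":-0.02},{"yaw":-0.36,"z":-0.02},{"yaw":-0.455,"z":-0.02},{"yaw":-0.455,"z":-0.02},{"yaw":-0.455,"z":-0.02},{"yaw":-0.455,"z":-0.02},{"yaw":-0.455,"z":-0.02}]' --gripper 0 --grip_force 40

```text
validation failed for argument at $.st...
```

```bash
cat >> h.py <<'E'
def st():
    s=robot.sense();print('t',round(s['time'],2),'tcp',s['ee_pos'].round(4),'F',s['wrist_force'].round(2),'gap',round(s['finger_gap'],3),'q',s['joint_pos'].round(2)); return s
E
python3 - <<'E'
from h import *
s=st();print(s['eef_rot'].round(3)); R=s['eef_rot']
for t in ([.655,.047,.25],[.655,.047,.16]): print((R.T@(np.array(t)-s['ee_pos'])).round(4))
E
```

```text
t 0.1 tcp [0.2471 0.5187 0.2305] F [-0.02 -0.42 -0.21] gap 0.999 q [ 0.92  0.18  1.61  0.    1.35 -0.21]
[[ 0.43   0.903 -0.001]
 [ 0.903 -0.43  -0.001]
 [-0.002 -0.    -1.   ]]
[-0.2503  0.5712 -0.0193]
[-0.2502  0.5712  0.0707]
```

arm_command --steps '[{"x":0,"y":0,"yaw":-0.12,"z":-0.01},{"x":0,"y":0,"yaw":-0.24,"z":-0.02},{"x":0,"y":0,"yaw":-0.36,"z":-0.02},{"x":0,"y":0,"yaw":-0.455,"z":-0.02},{"x":0,"y":0,"yaw":-0.455,"z":-0.02},{"x":0,"y":0,"yaw":-0.455,"z":-0.02},{"x":0,"y":0,"yaw":-0.455,"z":-0.02},{"x":0,"y":0,"yaw":-0.455,"z":-0.02}]' --gripper 0 --grip_force 40

```text
time: 0.77
ee_pos: [0.247, 0.5185, 0.2501]
eef_rot: [[-0.008, 1.0, -0.001], [1.0, 0.008, -0.002], [-0.002, -0.001, -1.0]]
wrist_force: [0.7, 0.5, 0.2]
finger_gap: -0.003
```

Run:
```python
from h import *
s=st();print(s['eef_rot'].round(3)); R=s['eef_rot']
for t in ([.655,.047,.25],[.655,.047,.16]): print((R.T@(np.array(t)-s['ee_pos'])).round(4))
```

```text
t 0.77 tcp [0.247  0.5185 0.2501] F [0.75 0.51 0.2 ] gap -0.003 q [ 0.92  0.17  1.59 -0.    1.39 -0.66]
[[-0.008  1.    -0.001]
 [ 1.     0.008 -0.002]
 [-0.002 -0.001 -1.   ]]
[-4.749e-01  4.041e-01  4.000e-04]
[-0.4747  0.4042  0.0904]
```

arm_command --steps '[{"x":-0.015,"y":0.013,"z":0,"yaw":0},{"x":-0.04,"y":0.034,"z":0,"yaw":0},{"x":-0.07,"y":0.06,"z":0,"yaw":0},{"x":-0.1,"y":0.085,"z":0,"yaw":0},{"x":-0.13,"y":0.11,"z":0,"yaw":0},{"x":-0.16,"y":0.136,"z":0,"yaw":0},{"x":-0.19,"y":0.162,"z":0,"yaw":0},{"x":-0.22,"y":0.187,"z":0,"yaw":0},{"x":-0.25,"y":0.213,"z":0,"yaw":0},{"x":-0.28,"y":0.238,"z":0,"yaw":0},{"x":-0.31,"y":0.264,"z":0,"yaw":0},{"x":-0.34,"y":0.289,"z":0,"yaw":0},{"x":-0.37,"y":0.315,"z":0,"yaw":0},{"x":-0.4,"y":0.34,"z":0,"yaw":0},{"x":-0.43,"y":0.366,"z":0,"yaw":0},{"x":-0.455,"y":0.387,"z":0,"yaw":0},{"x":-0.47,"y":0.4,"z":0,"yaw":0},{"x":-0.475,"y":0.404,"z":0,"yaw":0},{"x":-0.475,"y":0.404,"z":0,"yaw":0},{"x":-0.475,"y":0.404,"z":0,"yaw":0}]'

```text
time: 2.43
ee_pos: [0.6543, 0.0474, 0.25]
eef_rot: [[-0.008, 1.0, -0.003], [1.0, 0.008, -0.001], [-0.001, -0.003, -1.0]]
wrist_force: [0.2, 0.7, 1.0]
finger_gap: -0.002
```

Run:
```python
from h import *
s=st();snap('wrist','w1');d=snap('scene','s1')
cv2.imwrite('pics/s1z.png',cv2.resize(d['image'][120:270,200:400,::-1],None,fx=4,fy=4,interpolation=2))
```

```text
t 2.43 tcp [0.6543 0.0474 0.25  ] F [0.19 0.69 0.99] gap -0.002 q [-0.11  0.35  1.36 -0.    1.43 -1.69]
```

View pics/w1.png

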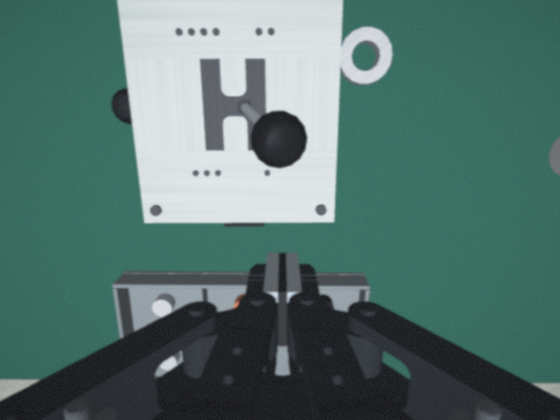

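View pics/s1z.png

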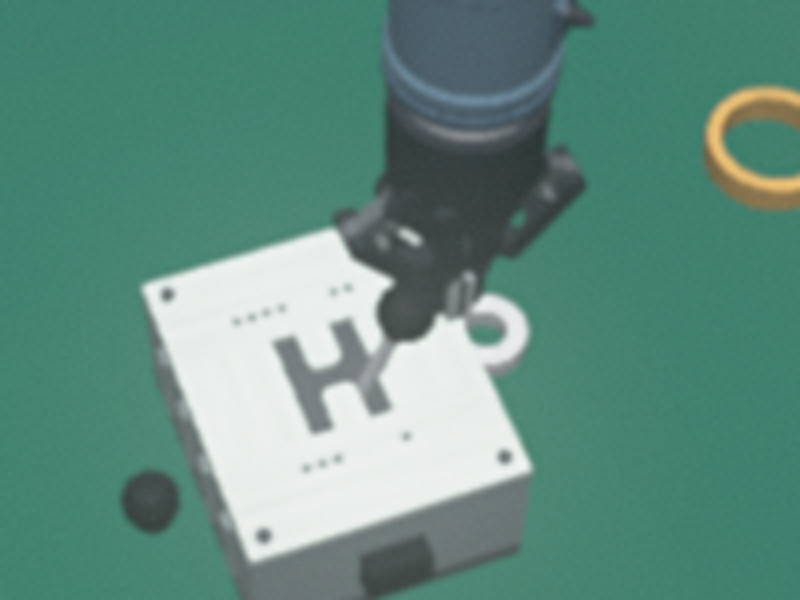

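The wrist view shows the knob at (279,139), left and forward in the gate, with the closed fingers clear of it on the far side. Now I'll lower in front of it.

arm_command --steps '[{"x":0,"y":0,"z":0.015,"yaw":0},{"x":0,"y":0,"z":0.035,"yaw":0},{"x":0,"y":0,"z":0.055,"yaw":0},{"x":0,"y":0,"z":0.075,"yaw":0},{"x":0,"y":0,"z":0.088,"yaw":0},{"x":0,"y":0,"z":0.088,"yaw":0},{"x":0,"y":-0.006,"z":0.088,"yaw":0},{"x":0,"y":-0.012,"z":0.088,"yaw":0},{"x":0,"y":-0.016,"z":0.088,"yaw":0},{"x":0,"y":-0.02,"z":0.088,"yaw":0},{"x":0,"y":-0.023,"z":0.088,"yaw":0},{"x":0,"y":-0.026,"z":0.088,"yaw":0},{"x":0,"y":-0.029,"z":0.088,"yaw":0},{"x":0,"y":-0.032,"z":0.088,"yaw":0},{"x":0,"y":-0.035,"z":0.088,"yaw":0},{"x":0,"y":-0.035,"z":0.088,"yaw":0}]'

```text
time: 3.87
ee_pos: [0.6186, 0.0478, 0.1626]
eef_rot: [[-0.009, 1.0, -0.002], [1.0, 0.009, -0.001], [-0.001, -0.002, -1.0]]
wrist_force: [2.1, 0.4, 2.1]
finger_gap: 0.002
```

```bash
cat >> h.py <<'E'
C=np.array([.580,.009]);a=.0101
U=np.array([[np.cos(a),-np.sin(a)],[np.sin(a),np.cos(a)]])
def knob(d,zc=.175):
    "knob outline by dark mask in wrist view above the white plate"
    P=cloud(d);q=(P[...,:2]-C)@U
    k=(P[...,2]>.15)&(P[...,2]<.215)&(abs(q[...,0])<.1)&(abs(q[...,1])<.07)
    return P,q,k
E
python3 - <<'E'
from h import *
s=st();d=snap('wrist','w2');t=snap('top','t2')
cv2.imwrite('pics/t2z.png',cv2.resize(t['image'][140:270,200:360,::-1],None,fx=4.6,fy=4.6,interpolation=2))
for x in(d,t):
    P,q,k=knob(x);Q=P[k];print(k.sum(),Q.min(0),Q.max(0))
E
```

```text
t 3.87 tcp [0.6186 0.0478 0.1626] F [2.14 0.37 2.08] gap 0.002 q [-0.11  0.35  1.55 -0.    1.25 -1.69]
12311 [0.5742864  0.01175491 0.16960589] [0.63209346 0.07929483 0.21499819]
148 [0.57298084 0.02201806 0.16968174] [0.60567222 0.06363758 0.21104888]
```

View pics/w2.png

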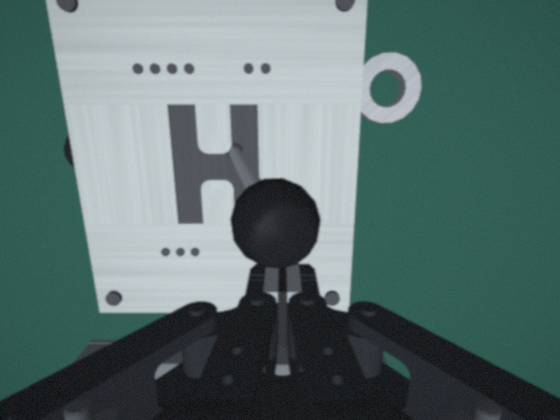

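View pics/t2z.png

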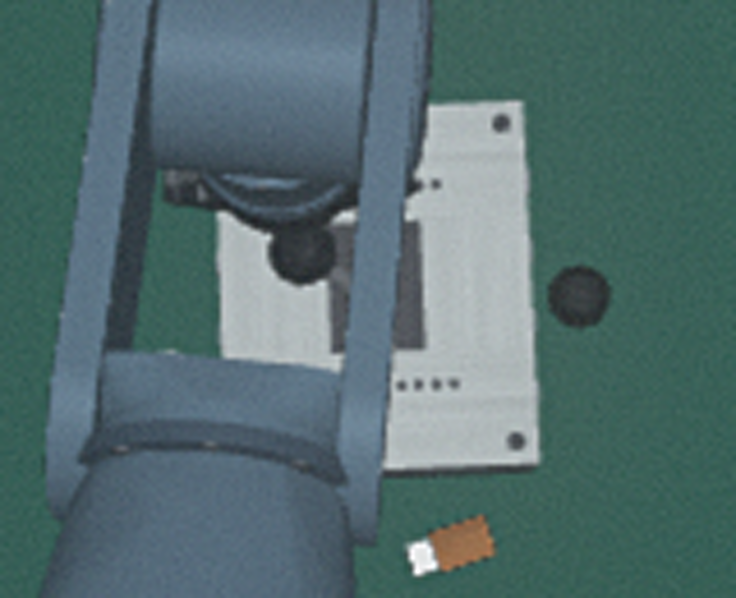

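The wrist view shows the fingertips touching the knob's far side, with the knob at (276,223). Its centre is at x ≈ 0.591, so about 11 mm is left to the channel line.

arm_command --steps '[{"x":0,"y":-0.003,"z":0,"yaw":0},{"x":0,"y":-0.006,"z":0,"yaw":0},{"x":0,"y":-0.009,"z":0,"yaw":0},{"x":0,"y":-0.011,"z":0,"yaw":0},{"x":0,"y":-0.012,"z":0,"yaw":0},{"x":0,"y":-0.012,"z":0,"yaw":0},{"x":0,"y":-0.012,"z":0,"yaw":0}]'

```text
time: 4.55
ee_pos: [0.6067, 0.0477, 0.1625]
eef_rot: [[-0.009, 1.0, -0.002], [1.0, 0.009, -0.001], [-0.001, -0.002, -1.0]]
wrist_force: [-0.1, 0.2, 1.5]
finger_gap: -0.003
```

Run:
```python
from h import *
s=st();d=snap('wrist','w3');t=snap('top','t3');c=snap('scene','s3')
for x in(d,t,c):
    P,q,k=knob(x);Q=P[k&(P[...,0]<.6)];print(k.sum(),Q.min(0),Q.max(0))
cv2.imwrite('pics/t3z.png',cv2.resize(t['image'][140:270,200:360,::-1],None,fx=4.6,fy=4.6,interpolation=2))
```

```text
t 4.55 tcp [0.6067 0.0477 0.1625] F [-0.06  0.2   1.48] gap -0.003 q [-0.12  0.32  1.58 -0.    1.24 -1.69]
12422 [0.56222602 0.01168652 0.17190952] [0.59999796 0.07916427 0.21499939]
138 [0.56105132 0.02004765 0.17098248] [0.59408961 0.06364406 0.20984003]
173 [0.57181704 0.03143844 0.15083469] [0.59983481 0.03928203 0.21400122]
```

View pics/w3.png

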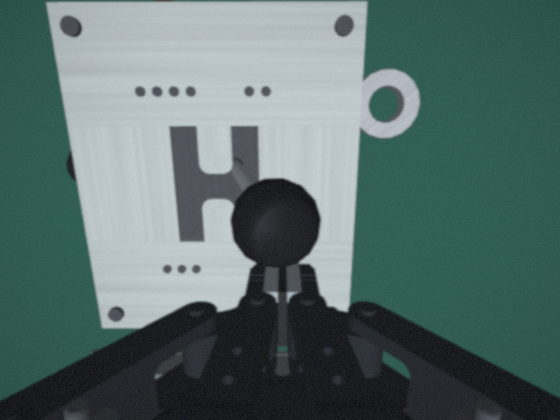

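View pics/t3z.png

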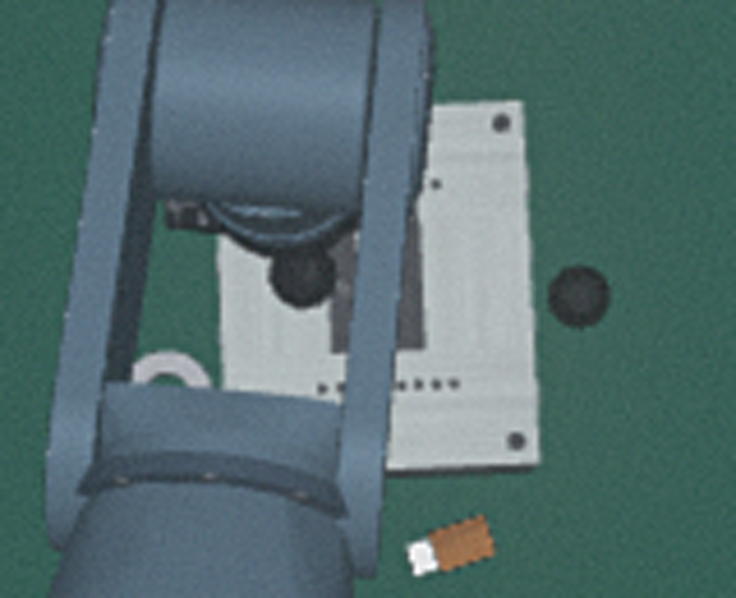

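Run:
```python
from h import *
d=dict(np.load('pics/w3.npz'))
print(d['pose'].round(3).tolist(),d['K'][0].tolist())
cv2.imwrite('pics/w3z.png',cv2.resize(d['image'][110:280,140:340,::-1],None,fx=3.5,fy=3.5,interpolation=2))
P=cloud(d)
# project gate features
K=d['K'];Ti=np.linalg.inv(d['pose'])
def pr(x,y,z):
    w=C+U@np.array([x,y]);p=Ti@np.array([w[0],w[1],z,1]);p=K@p[:3];return (p[:2]/p[2]).round(1)
for y in(.026,.010,-.010,-.026): print(y,pr(-.036,y,.1),pr(.036,y,.1))
print('chan',pr(-.008,0,.1),pr(.008,0,.1))
for f in(-.05,0,.05):
  c=-.225
  print(f,[ (r,pr(r*np.sin(f),-r*np.cos(f)*np.sin(c),.02+r*np.cos(f)*np.cos(c))) for r in(.0,.06,.085,.11,.16)])
for v in range(150,200,6): print(v,P[v,225:262:4,2].round(3))
```

```text
[[-0.009, 0.96, 0.28, 0.537], [1.0, 0.009, 0.001, 0.046], [-0.001, 0.28, -0.96, 0.306], [0.0, 0.0, 0.0, 1.0]] [343.80035888439005, 0.0, 282.04490761536005]
0.026 [262.7 120.9] [264.6 237.1]
0.01 [235.1 120.9] [239.5 237.1]
-0.01 [200.7 120.9] [208.2 237.1]
-0.026 [173.1 120.9] [183.2 237.2]
chan [220.4 168.8] [221.7 194.6]
-0.05 [(0.0, array([237.5, 162.1])), (0.06, array([246.4, 170.8])), (0.085, array([251.5, 175.8])), (0.11, array([258. , 182.1])), (0.16, array([277.8, 201.4]))]
0 [(0.0, array([237.5, 162.1])), (0.06, array([246.5, 175.2])), (0.085, array([251.7, 182.8])), (0.11, array([258.3, 192.3])), (0.16, array([278., 221.]))]
0.05 [(0.0, array([237.5, 162.1])), (0.06, array([246.7, 179.6])), (0.085, array([251.9, 189.6])), (0.11, array([258.4, 202.1])), (0.16, array([278. , 239.6]))]
150 [0.101 0.099 0.095 0.013 0.012 0.012 0.013 0.012 0.014 0.101]
156 [0.099 0.101 0.096 0.013 0.012 0.012 0.013 0.014 0.012 0.1  ]
162 [0.1   0.099 0.097 0.037 0.024 0.012 0.012 0.012 0.012 0.1  ]
168 [0.1   0.101 0.051 0.063 0.067 0.056 0.01  0.013 0.012 0.101]
174 [0.012 0.012 0.054 0.079 0.087 0.093 0.09  0.012 0.013 0.1  ]
180 [0.013 0.012 0.012 0.084 0.1   0.109 0.112 0.112 0.012 0.306]
186 [0.014 0.013 0.012 0.012 0.106 0.119 0.176 0.179 0.181 0.183]
192 [0.012 0.013 0.013 0.013 0.011 0.18  0.182 0.184 0.184 0.185]
198 [0.1   0.096 0.013 0.011 0.181 0.184 0.186 0.187 0.187 0.189]
```

View pics/w3z.png

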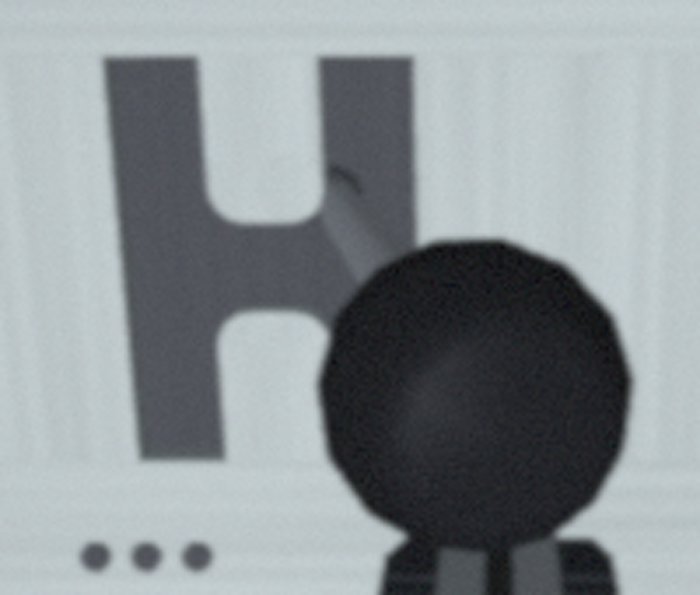

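The lever is at the cross-channel line: the knob centre is at x ≈ 0.579 against a gate at 0.580–0.583. The unit has not moved. Next I'll go around to the knob's left side.

arm_command --steps '[{"x":0,"y":0.01,"z":0,"yaw":0},{"x":0,"y":0.025,"z":0,"yaw":0},{"x":0,"y":0.03,"z":0,"yaw":0},{"x":0.02,"y":0.03,"z":0,"yaw":0},{"x":0.04,"y":0.03,"z":0,"yaw":0},{"x":0.055,"y":0.03,"z":0,"yaw":0},{"x":0.055,"y":0.03,"z":0,"yaw":0},{"x":0.055,"y":0.015,"z":0,"yaw":0},{"x":0.055,"y":-0.005,"z":0,"yaw":0},{"x":0.055,"y":-0.02,"z":0,"yaw":0},{"x":0.055,"y":-0.025,"z":0,"yaw":0},{"x":0.055,"y":-0.025,"z":0,"yaw":0},{"x":0.045,"y":-0.025,"z":0,"yaw":0},{"x":0.038,"y":-0.025,"z":0,"yaw":0},{"x":0.034,"y":-0.025,"z":0,"yaw":0},{"x":0.034,"y":-0.025,"z":0,"yaw":0}]'

```text
time: 6.03
ee_pos: [0.5821, 0.0799, 0.1624]
eef_rot: [[-0.008, 1.0, -0.002], [1.0, 0.008, -0.002], [-0.002, -0.002, -1.0]]
wrist_force: [-0.6, 0.7, 0.9]
finger_gap: -0.001
```

Run:
```python
from h import *
s=st();d=snap('wrist','w4');t=snap('top','t4');c=snap('scene','s4')
cv2.imwrite('pics/s4z.png',cv2.resize(c['image'][120:270,200:400,::-1],None,fx=4,fy=4,interpolation=2))
for x in(d,t,c):
    P,q,k=knob(x);Q=P[k];print(k.sum(),Q.min(0),Q.max(0))
```

```text
t 6.03 tcp [0.5821 0.0799 0.1624] F [-0.58  0.66  0.93] gap -0.001 q [-0.06  0.28  1.63 -0.    1.23 -1.64]
8560 [0.56204037 0.02709212 0.16584355] [0.59625434 0.0788527  0.21499852]
3 [0.56683804 0.05873996 0.17574475] [0.57035514 0.05925762 0.185506  ]
283 [0.56525937 0.02588975 0.15022085] [0.59637173 0.07878664 0.21485248]
```

View pics/w4.png

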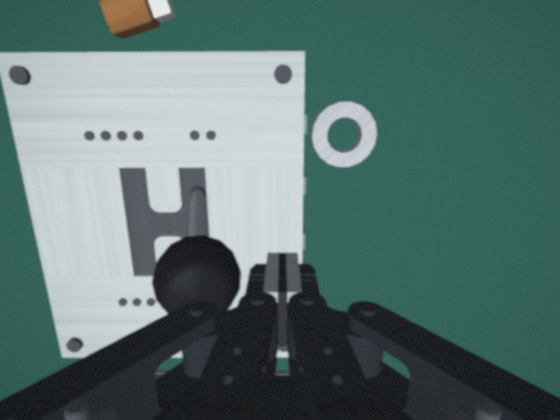

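View pics/s4z.png

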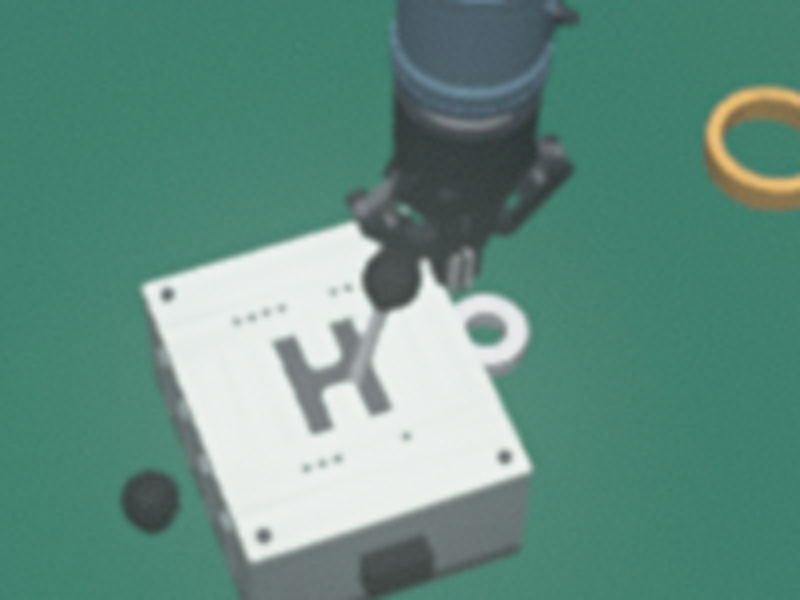

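The fingers stand to the left of the knob and free of it; the knob is at (197,279) in the wrist view. Now I'll push right along the channel, slowly.

arm_command --steps '[{"x":-0.003,"y":0,"z":0,"yaw":0},{"x":-0.006,"y":0,"z":0,"yaw":0},{"x":-0.009,"y":0,"z":0,"yaw":0},{"x":-0.012,"y":0,"z":0,"yaw":0},{"x":-0.015,"y":0,"z":0,"yaw":0},{"x":-0.018,"y":0,"z":0,"yaw":0},{"x":-0.021,"y":0,"z":0,"yaw":0},{"x":-0.024,"y":0,"z":0,"yaw":0},{"x":-0.024,"y":0,"z":0,"yaw":0}]'

```text
time: 6.93
ee_pos: [0.5819, 0.0565, 0.1623]
eef_rot: [[-0.008, 1.0, -0.002], [1.0, 0.008, -0.001], [-0.001, -0.002, -1.0]]
wrist_force: [0.1, 1.6, 1.1]
finger_gap: 0.005
```

Run:
```python
from h import *
s=st();d=snap('wrist','w5')
P,q,k=knob(d);Q=P[k];print(k.sum(),Q.min(0),Q.max(0))
```

```text
t 6.93 tcp [0.5819 0.0565 0.1623] F [0.14 1.64 1.13] gap 0.005 q [-0.11  0.27  1.64 -0.    1.23 -1.68]
11169 [0.56188589 0.00800194 0.16624056] [0.59621472 0.07889891 0.21499929]
```

View pics/w5.png

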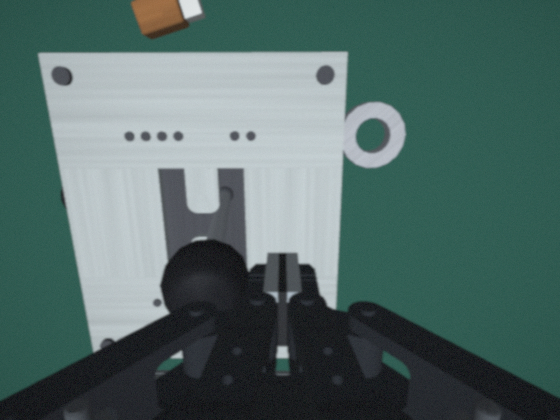

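The lever is crossing freely: the knob has moved 19 mm right and the force is 1.6 N. I'll continue.

arm_command --steps '[{"x":-0.003,"y":0,"z":0,"yaw":0},{"x":-0.006,"y":0,"z":0,"yaw":0},{"x":-0.009,"y":0,"z":0,"yaw":0},{"x":-0.012,"y":0,"z":0,"yaw":0},{"x":-0.015,"y":0,"z":0,"yaw":0},{"x":-0.018,"y":0,"z":0,"yaw":0},{"x":-0.021,"y":0,"z":0,"yaw":0},{"x":-0.024,"y":0,"z":0,"yaw":0},{"x":-0.027,"y":0,"z":0,"yaw":0},{"x":-0.03,"y":0,"z":0,"yaw":0},{"x":-0.033,"y":0,"z":0,"yaw":0},{"x":-0.036,"y":0,"z":0,"yaw":0},{"x":-0.039,"y":0,"z":0,"yaw":0},{"x":-0.042,"y":0,"z":0,"yaw":0},{"x":-0.045,"y":0,"z":0,"yaw":0},{"x":-0.048,"y":0,"z":0,"yaw":0},{"x":-0.048,"y":0,"z":0,"yaw":0}]'

```text
time: 8.4
ee_pos: [0.5821, 0.0082, 0.162]
eef_rot: [[-0.008, 1.0, -0.003], [1.0, 0.008, -0.002], [-0.002, -0.003, -1.0]]
wrist_force: [0.5, 1.5, -1.3]
finger_gap: -0.001
```

Run:
```python
from h import *
s=st();d=snap('wrist','w6');t=snap('top','t6')
P,q,k=knob(d);Q=P[k];print(k.sum(),Q.min(0),Q.max(0))
```

```text
t 8.4 tcp [0.5821 0.0082 0.162 ] F [ 0.51  1.53 -1.32] gap -0.001 q [-0.19  0.27  1.65 -0.    1.23 -1.77]
11700 [ 0.56278174 -0.04072987  0.15010113] [0.59639343 0.04361254 0.21499908]
```

View pics/w6.png

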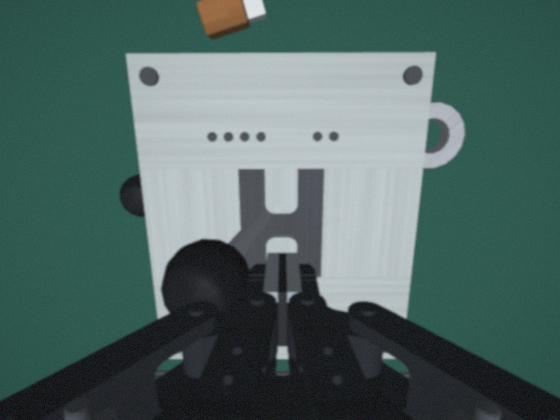

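View pics/t6.png

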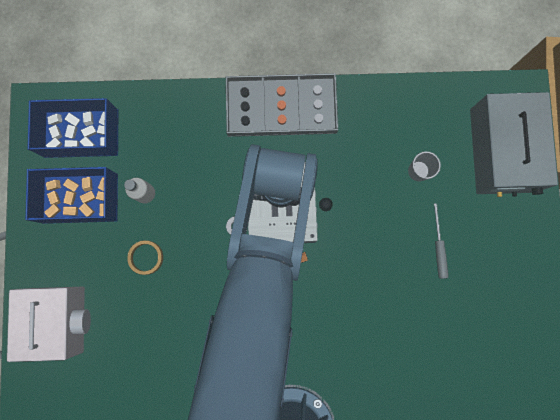

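The knob's right edge is at y = −0.041, so the cross lean is about 0.20 rad. A few millimetres more will settle it well inside the right slot.

arm_command --steps '[{"x":-0.002,"y":0,"z":0,"yaw":0},{"x":-0.004,"y":0,"z":0,"yaw":0},{"x":-0.005,"y":0,"z":0,"yaw":0},{"x":-0.005,"y":0,"z":0,"yaw":0}]'

```text
time: 8.83
ee_pos: [0.5821, 0.0033, 0.162]
eef_rot: [[-0.008, 1.0, -0.003], [1.0, 0.008, -0.001], [-0.001, -0.003, -1.0]]
wrist_force: [0.6, 1.2, 0.4]
finger_gap: 0.001
```

Run:
```python
from h import *
s=st();d=snap('wrist','w7')
P,q,k=knob(d);Q=P[k];print(k.sum(),Q.min(0),Q.max(0))
```

```text
t 8.83 tcp [0.5821 0.0033 0.162 ] F [0.58 1.18 0.36] gap 0.001 q [-0.2   0.27  1.65 -0.    1.23 -1.77]
11699 [ 0.56269845 -0.04458314  0.15012214] [0.59555107 0.03772751 0.21499992]
```

Cross lean is now about 0.22. Next I'll back off and go around behind the knob (robot side).

arm_command --steps '[{"x":0.01,"y":0,"z":0,"yaw":0},{"x":0.022,"y":0,"z":0,"yaw":0},{"x":0.025,"y":-0.005,"z":0,"yaw":0},{"x":0.025,"y":-0.02,"z":0.004,"yaw":0},{"x":0.025,"y":-0.04,"z":0.004,"yaw":0},{"x":0.025,"y":-0.055,"z":0.004,"yaw":0},{"x":0.025,"y":-0.06,"z":0.004,"yaw":0},{"x":0.025,"y":-0.06,"z":0.004,"yaw":0},{"x":0.01,"y":-0.06,"z":0.004,"yaw":0},{"x":-0.01,"y":-0.06,"z":0.004,"yaw":0},{"x":-0.025,"y":-0.06,"z":0.004,"yaw":0},{"x":-0.03,"y":-0.06,"z":0.004,"yaw":0},{"x":-0.03,"y":-0.06,"z":0.004,"yaw":0},{"x":-0.03,"y":-0.055,"z":0.004,"yaw":0},{"x":-0.03,"y":-0.049,"z":0.004,"yaw":0},{"x":-0.03,"y":-0.045,"z":0.004,"yaw":0},{"x":-0.03,"y":-0.042,"z":0.004,"yaw":0},{"x":-0.03,"y":-0.042,"z":0.004,"yaw":0}]'

```text
time: 10.38
ee_pos: [0.5411, -0.0264, 0.1582]
eef_rot: [[-0.009, 1.0, -0.003], [1.0, 0.009, -0.002], [-0.001, -0.003, -1.0]]
wrist_force: [-0.0, -0.2, -0.1]
finger_gap: -0.002
```

Run:
```python
from h import *
s=st();d=snap('wrist','w8');t=snap('scene','s8');t2=snap('top','t8')
cv2.imwrite('pics/s8z.png',cv2.resize(t['image'][120:270,200:400,::-1],None,fx=4,fy=4,interpolation=2))
for x in (d,t,t2):
  P,q,k=knob(x);Q=P[k];print(k.sum(),Q.min(0),Q.max(0))
```

```text
t 10.38 tcp [ 0.5411 -0.0264  0.1582] F [-0.02 -0.21 -0.06] gap -0.002 q [-0.27  0.19  1.76 -0.    1.2  -1.85]
10024 [ 0.52801787 -0.06144958  0.16235244] [0.57028995 0.01134501 0.21499984]
441 [ 0.52989667 -0.06016109  0.15339191] [0.59681042 0.00704996 0.21495464]Traceback (most recent call last):
  File "<stdin>", line 5, in <module>
    return umr_minimum(a, axis, None, out, keepdims, initial, where)
ValueError: zero-size array to reduction operation minimum which has no identity
```

View pics/w8.png

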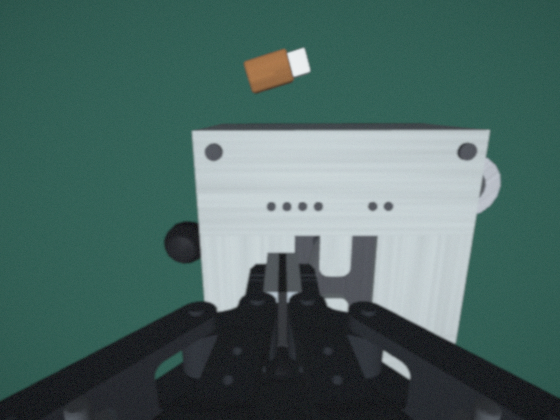

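View pics/s8z.png

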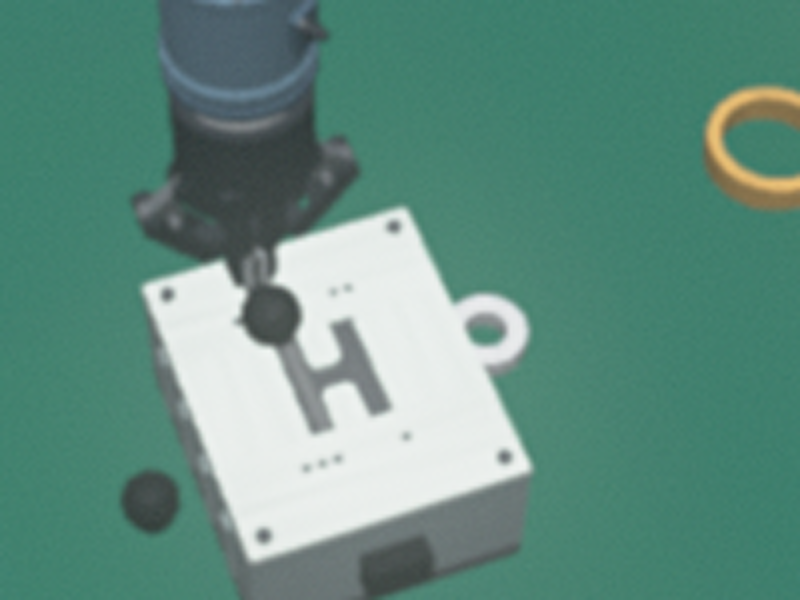

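The fingers are behind the knob and not touching it, and the lever is in the right-hand slot line. Now I'll push forward slowly.

arm_command --steps '[{"x":0,"y":0.003,"z":0,"yaw":0},{"x":0,"y":0.006,"z":0,"yaw":0},{"x":0,"y":0.009,"z":0,"yaw":0},{"x":0,"y":0.012,"z":0,"yaw":0},{"x":0,"y":0.015,"z":0,"yaw":0},{"x":0,"y":0.018,"z":0,"yaw":0},{"x":0,"y":0.021,"z":0,"yaw":0},{"x":0,"y":0.024,"z":0,"yaw":0},{"x":0,"y":0.027,"z":0,"yaw":0},{"x":0,"y":0.03,"z":0,"yaw":0},{"x":0,"y":0.033,"z":0,"yaw":0},{"x":0,"y":0.036,"z":0,"yaw":0},{"x":0,"y":0.039,"z":0,"yaw":0},{"x":0,"y":0.042,"z":0,"yaw":0},{"x":0,"y":0.045,"z":0,"yaw":0},{"x":0,"y":0.048,"z":0,"yaw":0},{"x":0,"y":0.048,"z":0,"yaw":0}]'

```text
time: 11.95
ee_pos: [0.5885, -0.0261, 0.1576]
eef_rot: [[-0.008, 1.0, -0.004], [1.0, 0.008, -0.001], [-0.001, -0.004, -1.0]]
wrist_force: [-2.1, 1.1, -0.7]
finger_gap: -0.001
```

Run:
```python
from h import *
s=st();t=snap('scene','s9')
cv2.imwrite('pics/s9z.png',cv2.resize(t['image'][120:270,200:400,::-1],None,fx=4,fy=4,interpolation=2))
P,q,k=knob(t);k&=(P[...,2]<.2);Q=P[k];print(k.sum(),Q.min(0),Q.max(0))
```

```text
t 11.95 tcp [ 0.5885 -0.0261  0.1576] F [-2.08  1.1  -0.69] gap -0.001 q [-0.24  0.29  1.63 -0.    1.22 -1.82]
287 [ 0.58409864 -0.04426838  0.16430112] [ 0.63402138 -0.00540258  0.19998867]
```

View pics/s9z.png

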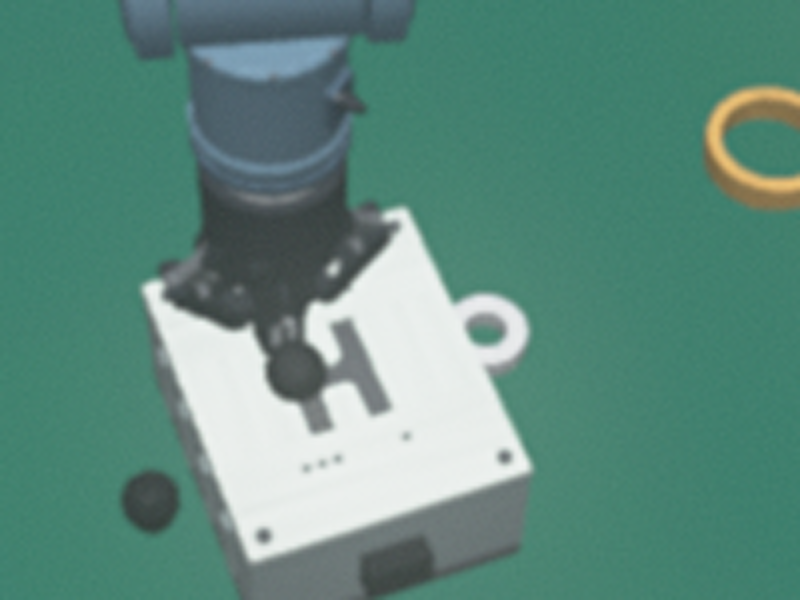

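The knob has gone forward 37 mm (fore about 0.23). The push force is 2 N and the unit is unmoved.

arm_command --steps '[{"x":0,"y":0.003,"z":0,"yaw":0},{"x":0,"y":0.006,"z":0,"yaw":0},{"x":0,"y":0.009,"z":0,"yaw":0},{"x":0,"y":0.012,"z":0,"yaw":0},{"x":0,"y":0.014,"z":0,"yaw":0},{"x":0,"y":0.015,"z":0,"yaw":0},{"x":0,"y":0.015,"z":0,"yaw":0}]'

```text
time: 12.58
ee_pos: [0.6036, -0.026, 0.1576]
eef_rot: [[-0.008, 1.0, -0.004], [1.0, 0.008, -0.001], [-0.001, -0.004, -1.0]]
wrist_force: [-0.1, 0.7, -1.4]
finger_gap: -0.001
```

Run:
```python
from h import *
s=st();t=snap('scene','s10')
cv2.imwrite('pics/s10z.png',cv2.resize(t['image'][120:270,200:400,::-1],None,fx=4,fy=4,interpolation=2))
P,q,k=knob(t);k&=(P[...,2]<.2);Q=P[k];print(k.sum(),Q.min(0),Q.max(0))
```

```text
t 12.58 tcp [ 0.6036 -0.026   0.1576] F [-0.06  0.68 -1.42] gap -0.001 q [-0.24  0.32  1.59 -0.    1.23 -1.82]
294 [ 0.59800195 -0.04282504  0.16029146] [ 0.64918543 -0.0083894   0.19990497]
```

View pics/s10z.png

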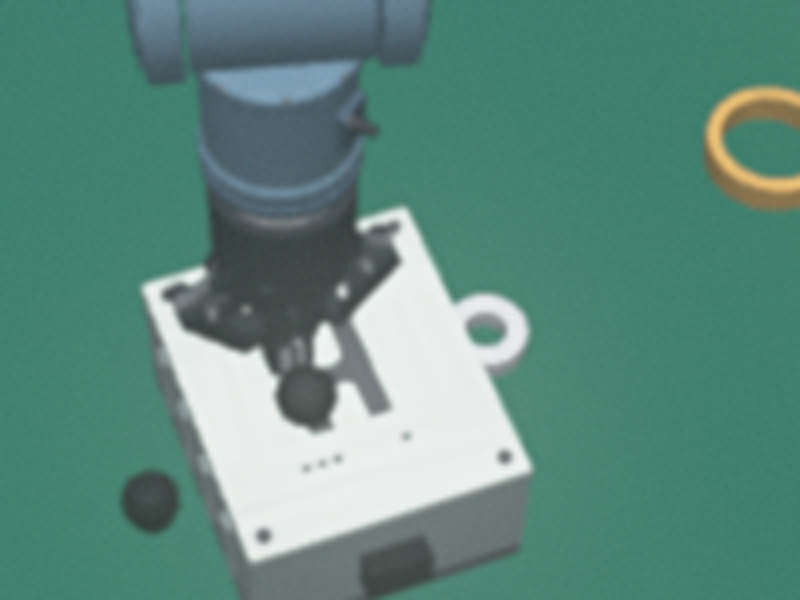

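That is 52 mm in total, so fore is about 0.32. I'll push 3 mm more, gently.

arm_command --steps '[{"x":0,"y":0.001,"z":0,"yaw":0},{"x":0,"y":0.002,"z":0,"yaw":0},{"x":0,"y":0.003,"z":0,"yaw":0},{"x":0,"y":0.003,"z":0,"yaw":0}]'

```text
time: 12.97
ee_pos: [0.6066, -0.026, 0.1576]
eef_rot: [[-0.008, 1.0, -0.004], [1.0, 0.008, -0.001], [-0.001, -0.004, -1.0]]
wrist_force: [-1.7, -0.5, -0.5]
finger_gap: 0.003
```

Run:
```python
from h import *
s=st();t=snap('scene','s11')
P,q,k=knob(t);k&=(P[...,2]<.2);Q=P[k];print(k.sum(),Q.min(0),Q.max(0))
```

```text
t 12.97 tcp [ 0.6066 -0.026   0.1576] F [-1.71 -0.46 -0.48] gap 0.003 q [-0.24  0.33  1.58 -0.    1.23 -1.82]
291 [ 0.60245579 -0.04355233  0.15988622] [ 0.65160265 -0.00883869  0.19913356]
```

arm_command --steps '[{"x":0,"y":0.001,"z":0,"yaw":0},{"x":0,"y":0.002,"z":0,"yaw":0},{"x":0,"y":0.002,"z":0,"yaw":0}]'

```text
time: 13.27
ee_pos: [0.6088, -0.026, 0.1576]
eef_rot: [[-0.008, 1.0, -0.003], [1.0, 0.008, -0.001], [-0.001, -0.003, -1.0]]
wrist_force: [-1.2, -0.1, -1.6]
finger_gap: 0.0
```

arm_command --steps '[{"x":0,"y":-0.005,"z":0,"yaw":0},{"x":0,"y":-0.015,"z":0,"yaw":0},{"x":0,"y":-0.03,"z":0,"yaw":0},{"x":0,"y":-0.05,"z":-0.01,"yaw":0},{"x":0,"y":-0.075,"z":-0.03,"yaw":0},{"x":0,"y":-0.1,"z":-0.05,"yaw":0},{"x":0,"y":-0.13,"z":-0.07,"yaw":0},{"x":0,"y":-0.16,"z":-0.09,"yaw":0},{"x":0,"y":-0.19,"z":-0.1,"yaw":0},{"x":0,"y":-0.21,"z":-0.1,"yaw":0},{"x":0,"y":-0.22,"z":-0.1,"yaw":0},{"x":0,"y":-0.22,"z":-0.1,"yaw":0}]'

```text
time: 14.27
ee_pos: [0.388, -0.0277, 0.2592]
eef_rot: [[-0.008, 1.0, -0.001], [1.0, 0.008, -0.003], [-0.003, -0.001, -1.0]]
wrist_force: [0.6, -0.8, 0.5]
finger_gap: 0.003
```

Run:
```python
from h import *
s=st();t=snap('scene','s12');tt=snap('top','t12')
for x in(t,tt):
  P,q,k=knob(x);k&=(P[...,2]<.2);Q=P[k];print(k.sum(),Q.min(0),Q.max(0),q[k].mean(0))
d=tt;P=cloud(d)
m=(abs(P[...,2]-0.1)<0.012).astype(np.uint8); m[:, :200]=0; m[:,360:]=0; m[:150]=0;m[260:]=0
n,l,sx,c=cv2.connectedComponentsWithStats(m); i=1+np.argmax(sx[1:,4]); print(sx[i])
v,u=np.where(l==i)
r=cv2.minAreaRect(np.array([ray(d,a,b,0.1)[:2] for a,b in zip(u,v)]).astype(np.float32)); print(r)
cv2.imwrite('pics/t12z.png',cv2.resize(tt['image'][140:270,200:360,::-1],None,fx=4.6,fy=4.6,interpolation=2))
```

```text
t 14.27 tcp [ 0.388  -0.0277  0.2592] F [ 0.56 -0.78  0.53] gap 0.003 q [-0.38 -0.29  2.   -0.    1.43 -1.95]
204 [ 0.62117925 -0.04202517  0.16061988] [ 0.65500273 -0.00876472  0.18886625] [ 0.06089115 -0.03644093]
171 [ 0.61823756 -0.04062837  0.16060066] [ 0.65164391 -0.00678392  0.19007025] [ 0.05341356 -0.0323397 ]
[ 247  162   70   82 4735]
((0.5798707008361816, 0.00911807268857956), (0.2005055993795395, 0.16973698139190674), 0.5768960118293762)
```

View pics/t12z.png

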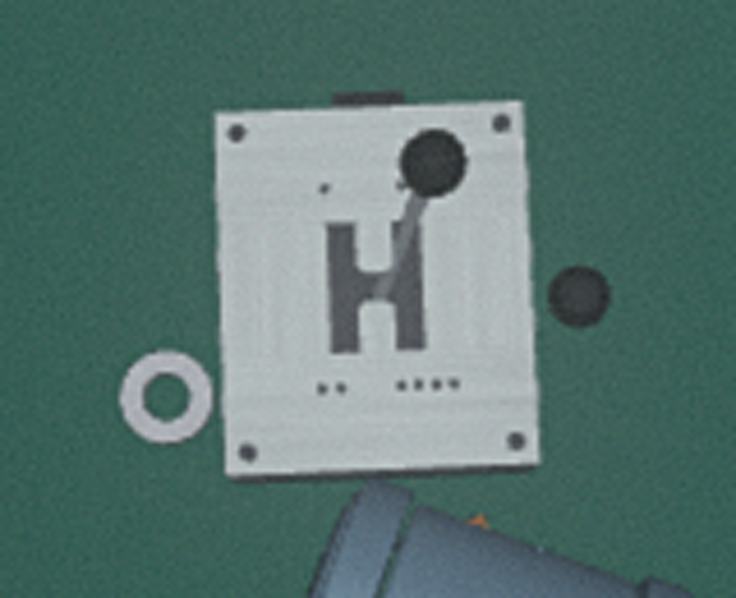

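View pics/s12.png

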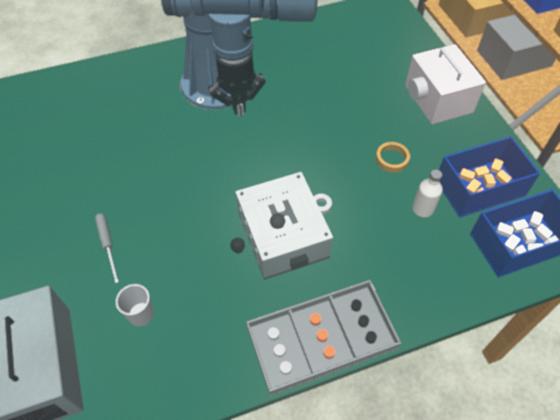

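The pictures show the lever fully forward in the three-dot slot. The unit has not moved and the arm is clear. Knob dx ≈ 55 mm gives fore ≈ 0.35, and cross ≈ 0.22. I'll hand in.

Run:
```python
from h import *
print(robot.finish_job())
```

```text
the job is handed in; nothing more can be done
None
```

The lever is home in the third (far right) slot, and the job was handed in at about 14.3 s. With the closed fingertips I pushed it back to the cross channel, across to the right, then forward, and backed the arm away.

- **Lever:** by the last pictures, its fore lean is about 0.35 rad and its sideways lean about 0.22 rad.
- **Forces:** the wrist readings I took after each push were about 2 N.
- **Unit and bystanders:** the unit's measured position changed by less than 0.1 mm. The bystanders showed no movement in the last pictures, though the arm hid most of the plug in the top view.
- **Disagreement:** the wrist camera placed the gate about 3 mm further forward than the top camera did. That was within the channel's tolerance, and no check failed.

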